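Switch on the phone-repair bench in the right order

TASK

Get the phone-repair bench ready for hot work: with the fingertips, lightly press down the white push key on top of the fume fan, then the one on the microscope light controller, then the one on the board preheater, in that order, so that each key stays down. Only touch the keys: do not lift, shove or tip the three appliances, do not press hard (stay under 20 N), and leave the flux bottle, solder spool, phone and screwdriver where they are.

Things in the scene. Friction and masses are not known exactly. Their poses are not given: they have to be found in the camera images.
- fan: fume fan: loose upright black housing, 60 mm (x) by 120 mm (y), its top face 126 mm above the bench, with a round grille on the front and back, on a 90 x 120 x 6 mm foot plate; 0.7 kg. Origin at the centre of its underside, z up; the key is on the top face at x 0, y +30 mm
- lampbox: microscope light controller: loose low black box, 66 mm (x) by 130 mm (y) by 40 mm high, with a 36 mm round, 16 mm high grey dial (a fixed dial, not to be pressed) on top at y +38 mm and the push key on top at y -38 mm; 0.45 kg. Origin at the centre of its underside, z up
- preheater: board preheater: loose low grey box, 140 mm (x) by 100 mm (y), top face 40 mm above the bench, with a square bare aluminium plate 80 x 80 mm, 4 mm high, on top (centre x +22 mm) and the push key on top at x -48 mm, y 0; 0.9 kg. Origin at the centre of its underside, z up
- fan_key (a joint): travel (m) of the fume fan's push key: starts at 0 to 0.0015 (up), grows as pressed, 0.012 = bottom stop. It latches: it stays at the depth it was pressed to. It is on when deeper than 0.004; 0.006 to 0.009 is ideal. It starts to move at 4 N, needs 6 N at 0.008 and 7 N at the bottom; the stop is rigid, and running into it easily exceeds 20 N
- fan_key_top (a point): centre of the top face of the fume fan's push key, a round white key 24 mm in diameter that stands 16 mm proud of the housing when up and is pressed straight down; this point moves with the key
- lamp_key (a joint): travel (m) of the light controller's push key: starts at 0 to 0.0015 (up), grows as pressed, 0.012 = bottom stop. It latches: it stays at the depth it was pressed to. It is on when deeper than 0.004; 0.006 to 0.009 is ideal. It starts to move at 4 N, needs 6 N at 0.008 and 7 N at the bottom; the stop is rigid, and running into it easily exceeds 20 N
- lamp_key_top (a point): centre of the top face of the light controller's push key, a round white key 24 mm in diameter that stands 16 mm proud of the housing when up and is pressed straight down; this point moves with the key
- heat_key (a joint): travel (m) of the preheater's push key: starts at 0 to 0.0015 (up), grows as pressed, 0.012 = bottom stop. It latches: it stays at the depth it was pressed to. It is on when deeper than 0.004; 0.006 to 0.009 is ideal. It starts to move at 4 N, needs 6 N at 0.008 and 7 N at the bottom; the stop is rigid, and running into it easily exceeds 20 N
- heat_key_top (a point): centre of the top face of the preheater's push key, a round white key 24 mm in diameter that stands 16 mm proud of the housing when up and is pressed straight down; this point moves with the key
- flux: bystander: small clear flux bottle with white cap, 34 mm diameter, 65 mm high, standing; origin at the centre of its underside
- spool: bystander: solder spool, 48 mm diameter, 36 mm high, standing on its flange; origin at the centre of its underside
- phone: bystander: opened red smartphone lying flat, 71 mm (x) by 146 mm (y) by 8 mm; origin at the centre of its underside
- driver: bystander: screwdriver about 140 mm long lying along its x axis; origin under its middle
Not all that is in view belongs to the job. What is shaped like the fan but blue is not meant.

How it is judged:
On the way, in this order (a step that is already met when the one before it is completed fails the run):
1. the fume fan's key is pressed in and stays (value of joint fan_key above 0.004 m and value of joint each of lamp_key, heat_key below 0.004 m), for 0.2 s.
2. then the light controller's key is pressed in and stays (value of joint each of fan_key, lamp_key above 0.004 m and value of joint heat_key below 0.004 m), for 0.2 s.
3. then the preheater's key is pressed in and stays (value of joint each of fan_key, lamp_key, heat_key above 0.004 m), for 0.2 s.
At the end, for the whole second after the job is handed in: all three keys are more than 4 mm down, the three appliances stand upright (within 0.1 rad), at rest, within 30 mm of where they were, and the four bystanders lie within 30 mm of where they were (all of step 3 and distance of each of fan, lampbox, preheater, flux, spool, phone, driver from where it was at the start of the episode below 0.03 m and angle between each of fan, lampbox, preheater's own z axis and vertical below 0.1 rad and linear speed of each of fan, lampbox, preheater below 0.02 m/s); the robot touches nothing.
It fails at once if the light controller is switched on before the fume fan (value of joint lamp_key above 0.004 m and value of joint fan_key below 0.004 m).
It fails at once if the preheater is switched on before the fume fan and the light (value of joint heat_key above 0.004 m and value of joint any of fan_key, lamp_key below 0.004 m).
It fails at once if an appliance or its key is touched harder than 20 N (contact force between any of the fingers, the arm and fan above 20 N or contact force between any of the fingers, the arm and lampbox above 20 N or contact force between any of the fingers, the arm and preheater above 20 N).
It fails at once if an appliance is lifted (10 mm), tipped (0.2 rad) or shoved more than 30 mm (height (world z) of any of fan, lampbox, preheater above 0.01 m or angle between any of fan, lampbox, preheater's own z axis and vertical above 0.2 rad or distance of any of fan, lampbox, preheater from where it was at the start of the episode above 0.03 m).
It fails at once if a bystander (flux bottle, spool, phone, screwdriver) is moved more than 30 mm (distance of any of flux, spool, phone, driver from where it was at the start of the episode above 0.03 m).
It also fails if it takes over 58 s, if anything falls off the work surface, if the arm or the gripper's body presses on something with over 40 N, if the wrist force passes 120 N, or if a joint passes its speed limit or range.

ROBOT

A 6-joint arm with a two-finger parallel gripper is mounted at the origin on the work surface. World frame = base frame: x ahead of the robot, y to its left, z up, the work surface at z = 0. Lengths are in m, angles in rad, forces in N, time in s.
With the tool pointing down it reaches from about 0.3 to 0.775 m from the base axis. Payload 14.6 kg.
Tool frame: the origin (TCP) lies on the centre line of the jaws, within the pads' length; the fingertips stand ctrl.tcp_to_tips ahead of it and the grasp point (between the pads) lies 2 mm behind it (ctrl.tcp_to_tips is the distance from the TCP to the fingertips, in m); z points along the fingers, y is the line along which they close (so a half turn about z gives the same grasp; the last joint's range is limited). The gripper opens to 94 mm and grips with 3 to 60 N. Pads are 16 mm wide; open, the fingers measure 119 mm over their backs; the gripper's body (75 mm by 177 mm) begins 78 mm behind the grasp point.
Start: joints at [1.255, 0.3, 1.521, -0, 1.321, -0.067], TCP at [0.135, 0.533, 0.222] pointing down, gripper open.
Joint ranges: [-3.03, 3.03], [-0.79, 2.21], [0.23, 2.52], [-1.04, 4.18], [0, 3.07], [-2.55, 2.55]. Speed limits (rad/s): [2.22, 2.22, 2.57, 3.14, 3.14, 3.14].

INTERFACE

Orientations are given as [roll, pitch, yaw] about the fixed x, y, z axes, in that order (R = Rz(yaw) Ry(pitch) Rx(roll)).
In Python, from station import telemetry, viewer, hand_in, ctrl gives the robot as it stands.
- The arm moves only by the tool step_arm, never from a script. Its argument "plan" is a list of rows, each an object of numbers: "dx", "dy", "dz": the shift along the tool's x, y, z scaled (see below); "rx", "ry", "rz": the turn, a rotation vector about the tool's x, y, z scaled (see below); "claw": the closure, from 0 (fully open) to 1 (shut). In form: [{"dx": .., "dy": .., "dz": .., "rx": .., "ry": .., "rz": .., "claw": ..}, ...]. A call has 1 to 10 rows; each row shifts and turns the commanded pose from where the row before left it, along the tool's axes as they then stand; what a row does not reach is not made up. The controller multiplies each number of a shift by 0.1 m and each number of a turn by 90 degrees. A row lasts 1/10 s, in which the tool goes at most 50 mm and 8.59 degrees, less where a joint would pass 70% of its speed; a pose out of reach is approached as far as the arm can. A call with a number of a shift or a turn outside -1 to 1 is refused whole. A call with a gripper value outside its range is refused whole. The fingers move at their own pace and stop on an object; "grip_force" is the grip in N (left out, the last holds). Time passes only in rows, so rows that do not move let the fingers close. It gives the time, the measured TCP pose, the force, the opening and the grip force at its end, in the units of the state.
- telemetry.get_obs(): the state, without advancing time (a new reading comes with each control period).
- viewer.camera(name): name is "side" or "top"; returns a dict with "img" (480x640x3 uint8, red, green, blue), "z_map" (480x640 float32, m along the optical axis (not along the pixel's ray), 0 where there is no reading), "fx", "fy", "cx", "cy" (pixels), "R" (3x3) and "t" (3): a world point X has camera coordinates R X + t. Camera axes: x right, y down, z forward; pixel columns grow to the right and rows downward; lengths in m; the calibration is good to about 2 mm. A picture is of the moment at which its call begins.
- hand_in(): hands the job in; it is judged then, once.
Trained networks look in a picture, given as the dict that the camera call returned (one of the last four; its "shot" number tells which), for a name from the list of things; names that differ only in an ending like _2 or _b are one class to them, and where a whole thing is asked for, a point or a joint stands for the part that bears it (a point fixed in the world has none). Each returns a list of dicts, best first, with "score" (0 to 1); they miss things now and then, are a little off and sometimes report something else, mostly with a low value. They report only what shows in the picture. A call takes as long as a camera call. They do not tell look-alikes from the thing itself.
- viewer.recognise(target, picture): "rect" ([left, top, right, bottom] in pixels, round what is visible of it).
The state is a dict: "time_s": time; "qpos": joint angles; "joint_vel": joint speeds; "tau": joint torques, N m; "ee_pos": TCP position; "eef_rot": TCP orientation; "force": force on the tool from outside, world axes, zero at the start; "moment": the same for the moment, N m; "grip_width": finger opening in m; "grip_force": force on a finger pad.
Only numpy, scipy, OpenCV 4.12 (cv2) and the standard library are available. Lean on these libraries where they do the work, as an engineer would, in place of code of your own. Each camera call takes 0.05 s, during which the arm holds its last target. There are 200 camera calls.

## Working session

There is one attempt and no reset: what is moved stays moved. The work goes in short steps, Python scripts to look and compute and a tool call to move; the robot and the scene stay as the last step left them, time stands still between calls to the robot, and variables do not carry over. Pictures are saved under pics/ and viewed, at most 10 in all, crops included, and the job is handed in when it is done.

Besides the shell and the picture viewer there is one more tool, called after "Emit:" in YAML: its name, and indented under it one key for each argument. step_arm: Moves the arm, as the interface text tells. Shifts and turns lie within -1 to 1; 1 stands for 0.1 m of shift or 90 degrees of turn. Its arguments: {"type":"object","properties":{"plan":{"type":"array"},"grip_force":{"type":"number"}},"required":["plan"]}

```bash
mkdir -p pics
cat > h.py <<'E'
from station import telemetry, viewer, hand_in, ctrl
import numpy as np, cv2
def world(p,u,v):
    z=p["z_map"][v,u].astype(float)
    c=np.stack([(u-p["cx"])/p["fx"]*z,(v-p["cy"])/p["fy"]*z,z],-1)
    return (c-p["t"])@p["R"]
E
python3 - <<'E'
from h import *
print(ctrl.tcp_to_tips, {k:np.round(v,3) for k,v in telemetry.get_obs().items()})
for n in("top","side"):
    p=viewer.camera(n); cv2.imwrite(f"pics/{n}1.png",p["img"][:,:,::-1]); np.savez(n+"1.npz",**p)
    print(n,np.round(p["R"],2).tolist(),np.round(p["t"],2),p["fx"])
    for k in("fan_key_top","lamp_key_top","heat_key_top","fan","lampbox","preheater"):
        print(k,[(np.round(r["rect"]).tolist(),round(r["score"],2)) for r in viewer.recognise(k,p)])
    V,U=np.mgrid[:480,:640]; W=world(p,U,V); im=p["img"].astype(int)
    m=((im.min(2)>170)&(im.max(2)-im.min(2)<30)&(W[...,2]>.03)&(p["z_map"]>0)).astype(np.uint8)
    c,l,s,g=cv2.connectedComponentsWithStats(m)
    for i in range(1,c):
        if s[i,4]>25:
            w=W[l==i]; print(np.round(g[i]),s[i,4],np.round(np.median(w,0),4),np.round(np.ptp(w,axis=0),3))
E
```

```text
0.017 {'time_s': np.float64(0.0), 'qpos': array([ 1.255,  0.301,  1.522, -0.   ,  1.321, -0.067]), 'joint_vel': array([-0.   , -0.001,  0.001,  0.001,  0.   , -0.002]), 'tau': array([ 3.0000e-03, -5.3180e+01, -3.5275e+01,  7.1000e-02,  2.4000e-02,
       -0.0000e+00]), 'ee_pos': array([0.135, 0.533, 0.222]), 'eef_rot': array([-3.14 , -0.   ,  2.893]), 'force': array([0.139, 0.676, 0.166]), 'moment': array([-0.008,  0.006, -0.008]), 'grip_force': np.float64(0.0), 'grip_width': np.float64(0.094)}
top [[-0.02, -1.0, -0.01], [-0.99, 0.02, -0.12], [0.12, 0.0, -0.99]] [0.02 0.55 1.22] 573.3956221385696
fan_key_top []
lamp_key_top []
heat_key_top [([161.0, 276.0, 176.0, 286.0], 0.4)]
fan [([438.0, 289.0, 505.0, 358.0], 0.83), ([414.0, 223.0, 486.0, 267.0], 0.7), ([132.0, 224.0, 194.0, 298.0], 0.41)]
lampbox [([277.0, 212.0, 343.0, 256.0], 0.97), ([435.0, 238.0, 448.0, 246.0], 0.7)]
preheater [([130.0, 224.0, 195.0, 298.0], 0.91)]
[243. 233.] 124 [0.5533 0.1494 0.0476] [0.03  0.027 0.036]
[157. 251.] 1328 [0.5203 0.3345 0.0448] [0.097 0.095 0.016]
[327. 236.] 91 [ 0.5441 -0.0309  0.056 ] [0.02  0.022 0.021]
[442. 241.] 107 [ 0.5187 -0.2554  0.1416] [0.02  0.025 0.023]
[165. 282.] 93 [0.4537 0.3142 0.0555] [0.021 0.022 0.011]
[480. 337.] 109 [ 0.3299 -0.3199  0.1418] [0.021 0.024 0.023]
side [[1.0, -0.02, 0.02], [0.0, -0.54, -0.84], [0.03, 0.84, -0.54]] [-0.53  0.1   0.84] 450.725479243846
fan_key_top [([141.0, 384.0, 163.0, 411.0], 0.81), ([308.0, 339.0, 330.0, 361.0], 0.78)]
lamp_key_top [([326.0, 287.0, 337.0, 302.0], 0.47)]
heat_key_top [([284.0, 198.0, 296.0, 207.0], 0.58)]
fan [([282.0, 338.0, 366.0, 480.0], 0.98)]
lampbox [([310.0, 261.0, 360.0, 326.0], 0.77)]
preheater [([274.0, 194.0, 341.0, 232.0], 0.84), ([284.0, 198.0, 295.0, 207.0], 0.31)]
```

View pics/top1.png

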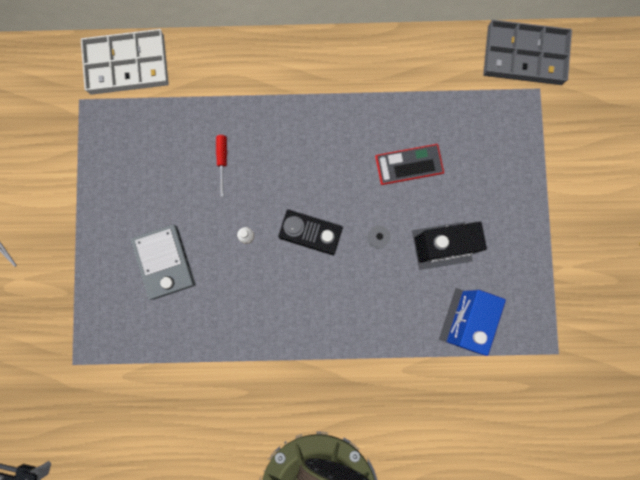

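View pics/side1.png

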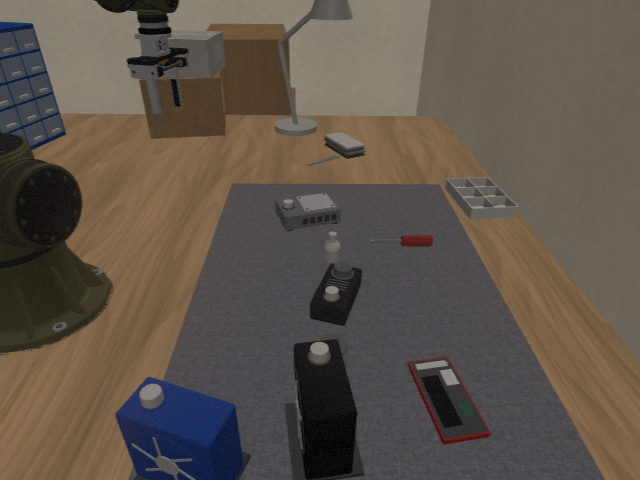

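Top view: the key candidates are the black fan's key at (442,241), the blue look-alike's key at (480,337), the lamp box key at (327,236) with its dial at (294,226), the preheater key at (166,282), and the flux cap at (245,234). I choose the black fan's key, because the blue one is excluded. In the side view the same keys are at (319,350) black fan, (152,396) blue, (331,294) lamp and (290,204) preheater.

Run:
```python
from h import *
t=np.load("top1.npz"); s=np.load("side1.npz")
for n,c,z in(("fan",(442,241),.142),("lamp",(327,236),.056),("heat",(166,282),.056)):
    u,v=c; V,U=np.mgrid[v-14:v+15,u-14:u+15]; W=world(t,U,V); im=t["img"][V,U].astype(int)
    m=(im.min(2)>150)&(abs(W[...,2]-z)<.004); w=W[m]; 
    print(n,"top",m.sum(),np.round(w.mean(0),4),np.round((w.max(0)+w.min(0))/2,4),np.ptp(w,axis=0).round(3))
for n,c,z in(("fan",(319,348),.142),("lamp",(331,292),.056),("heat",(289,203),.056)):
    u,v=c; V,U=np.mgrid[v-14:v+15,u-14:u+15]; W=world(s,U,V); im=s["img"][V,U].astype(int)
    m=(im.min(2)>130)&(abs(W[...,2]-z)<.004); w=W[m]
    print(n,"side",m.sum(),np.round(w.mean(0),4),np.round((w.max(0)+w.min(0))/2,4),np.ptp(w,axis=0).round(3))
a=t["img"][200:300,400:500]; b=t["img"][200:300,280:380]; c=t["img"][230:330,120:220]
cv2.imwrite("pics/crop.png",cv2.resize(np.hstack([a,b,c]),(780,260),interpolation=cv2.INTER_CUBIC)[:,:,::-1])
```

```text
fan top 106 [ 0.5187 -0.2551  0.1417] [ 0.5181 -0.2553  0.142 ] [0.022 0.022 0.008]
lamp top 86 [ 0.5451 -0.0302  0.056 ] [ 0.5457 -0.031   0.0563] [0.022 0.021 0.007]
heat top 95 [0.4536 0.3136 0.0557] [0.4538 0.3136 0.0558] [0.021 0.024 0.008]
fan side 18 [ 0.5269 -0.2565  0.1411] [ 0.526  -0.2566  0.1415] [0.009 0.014 0.003]
lamp side 4 [ 0.5512 -0.03    0.0561] [ 0.5512 -0.0299  0.056 ] [0.003 0.005 0.002]<stdin>:10: RuntimeWarning: Mean of empty slice.
  ret = um.true_divide(
Traceback (most recent call last):
ValueError: zero-size array to reduction operation maximum which has no identity
```

```bash
cat >> h.py <<'E'
from scipy.spatial.transform import Rotation as Ro
K=dict(fan=(.5185,-.2552,.142),lamp=(.545,-.0305,.056),heat=(.4537,.3137,.056))
def go(n,clear):
    o=telemetry.get_obs(); R=Ro.from_euler("xyz",o["eef_rot"]).as_matrix()
    d=np.array(K[n])+[0,0,clear+ctrl.tcp_to_tips]-o["ee_pos"]
    print(n,"t",o["time_s"],"pos",np.round(o["ee_pos"],4),"rot",np.round(o["eef_rot"],3),"w",round(float(o["grip_width"]),4),"tips",ctrl.tcp_to_tips,"F",np.round(o["force"],2),"tool shift units(total)",np.round(R.T@d*10,3))
E
python3 - <<'E'
from h import *
t=np.load("top1.npz")
a=t["img"][200:300,400:500]; b=t["img"][200:300,280:380]; c=t["img"][230:330,120:220]
cv2.imwrite("pics/crop.png",cv2.resize(np.hstack([a,b,c]),(780,260),interpolation=cv2.INTER_CUBIC)[:,:,::-1])
go("fan",.063)
E
```

```text
fan t 0.7 pos [0.1354 0.533  0.2224] rot [-3.142 -0.     2.893] w 0.0937 tips 0.017 F [-0.28 -0.32 -0.56] tool shift units(total) [-5.654e+00 -6.696e+00  5.000e-03]
```

View pics/crop.png

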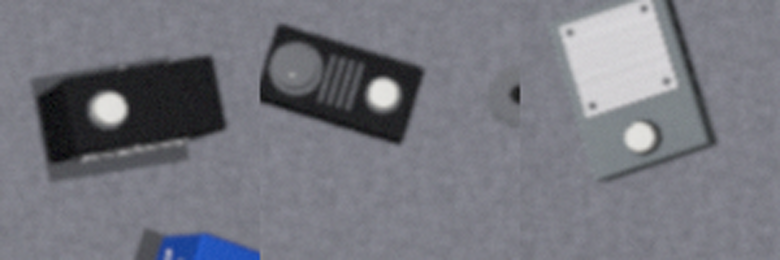

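The crop confirms the choice: the white key on the black fan is at crop (108,108), i.e. top-view (442,241), the lamp key is opposite the dial, and the preheater key is beside the plate. I'm moving toward the fan with the jaws closing.

Emit:
step_arm:
  plan:
    - {"dx": -0.28,"dy": -0.33,"claw": 1}
    - {"dx": -0.28,"dy": -0.33,"claw": 1}
    - {"dx": -0.28,"dy": -0.33,"claw": 1}
    - {"dx": -0.28,"dy": -0.33,"claw": 1}
    - {"dx": -0.28,"dy": -0.33,"claw": 1}
    - {"dx": -0.28,"dy": -0.33,"claw": 1}
    - {"dx": -0.28,"dy": -0.33,"claw": 1}
    - {"dx": -0.28,"dy": -0.33,"claw": 1}
    - {"dx": -0.28,"dy": -0.33,"claw": 1}
    - {"dx": -0.28,"dy": -0.33,"claw": 1}
  grip_force: 5

```text
$.plan[0]: bad value
```

Emit:
step_arm:
  plan:
    - {"dx": -0.28,"dy": -0.33,"claw": 1}
    - {"dx": -0.28,"dy": -0.33,"claw": 1}
    - {"dx": -0.28,"dy": -0.33,"claw": 1}
    - {"dx": -0.28,"dy": -0.33,"claw": 1}
    - {"dx": -0.28,"dy": -0.33,"claw": 1}
    - {"dx": -0.28,"dy": -0.33,"claw": 1}
    - {"dx": -0.28,"dy": -0.33,"claw": 1}
    - {"dx": -0.28,"dy": -0.33,"claw": 1}
    - {"claw": 1}
    - {"claw": 1}

```text
$.plan[0]: bad value
```

```bash
python3 -c "
from h import *
go('fan',.015)"
```

```text
fan t 0.7 pos [0.1354 0.533  0.2224] rot [-3.142 -0.     2.893] w 0.0937 tips 0.017 F [-0.28 -0.32 -0.56] tool shift units(total) [-5.654 -6.696  0.485]
```

All keys seem to be required in each row.

Emit:
step_arm:
  plan:
    - {"dx": -0.28,"dy": -0.33,"dz": 0,"rx": 0,"ry": 0,"rz": 0,"claw": 1}
    - {"dx": -0.28,"dy": -0.33,"dz": 0,"rx": 0,"ry": 0,"rz": 0,"claw": 1}
    - {"dx": -0.28,"dy": -0.33,"dz": 0,"rx": 0,"ry": 0,"rz": 0,"claw": 1}
    - {"dx": -0.28,"dy": -0.33,"dz": 0,"rx": 0,"ry": 0,"rz": 0,"claw": 1}
    - {"dx": -0.28,"dy": -0.33,"dz": 0,"rx": 0,"ry": 0,"rz": 0,"claw": 1}
    - {"dx": -0.28,"dy": -0.33,"dz": 0,"rx": 0,"ry": 0,"rz": 0,"claw": 1}
    - {"dx": -0.28,"dy": -0.33,"dz": 0,"rx": 0,"ry": 0,"rz": 0,"claw": 1}
    - {"dx": -0.28,"dy": -0.33,"dz": 0,"rx": 0,"ry": 0,"rz": 0,"claw": 1}
    - {"dx": -0.28,"dy": -0.33,"dz": 0,"rx": 0,"ry": 0,"rz": 0,"claw": 1}
    - {"dx": -0.28,"dy": -0.33,"dz": 0,"rx": 0,"ry": 0,"rz": 0,"claw": 1}
  grip_force: 5

```text
time_s: 1.7
ee_pos: [0.326, 0.1426, 0.2228]
eef_rot: [3.141, 0.001, 2.893]
force: [0.6, 1.4, 0.0]
grip_width: 0.0173
grip_force: 0.0
```

Emit:
step_arm:
  plan:
    - {"dx": -0.28,"dy": -0.33,"dz": 0,"rx": 0,"ry": 0,"rz": 0,"claw": 1}
    - {"dx": -0.28,"dy": -0.33,"dz": 0,"rx": 0,"ry": 0,"rz": 0,"claw": 1}
    - {"dx": -0.28,"dy": -0.33,"dz": 0,"rx": 0,"ry": 0,"rz": 0,"claw": 1}
    - {"dx": -0.28,"dy": -0.33,"dz": 0,"rx": 0,"ry": 0,"rz": 0,"claw": 1}
    - {"dx": -0.28,"dy": -0.33,"dz": 0,"rx": 0,"ry": 0,"rz": 0,"claw": 1}
    - {"dx": -0.28,"dy": -0.33,"dz": 0,"rx": 0,"ry": 0,"rz": 0,"claw": 1}
    - {"dx": -0.28,"dy": -0.33,"dz": 0,"rx": 0,"ry": 0,"rz": 0,"claw": 1}
    - {"dx": -0.28,"dy": -0.33,"dz": 0,"rx": 0,"ry": 0,"rz": 0,"claw": 1}
    - {"dx": 0,"dy": 0,"dz": 0,"rx": 0,"ry": 0,"rz": 0,"claw": 1}
    - {"dx": 0,"dy": 0,"dz": 0,"rx": 0,"ry": 0,"rz": 0,"claw": 1}

```text
time_s: 2.7
ee_pos: [0.4775, -0.167, 0.222]
eef_rot: [3.141, -0.001, 2.891]
force: [0.4, 0.4, -0.1]
grip_width: 0.0004
grip_force: 0.0
```

```bash
python3 -c "
from h import *
go('fan',.015)"
```

```text
fan t 2.7 pos [ 0.4775 -0.167   0.222 ] rot [ 3.141e+00 -1.000e-03  2.891e+00] w 0.0004 tips 0.017 F [ 0.44  0.41 -0.1 ] tool shift units(total) [-0.616 -0.753  0.479]
```

Emit:
step_arm:
  plan:
    - {"dx": -0.31,"dy": -0.38,"dz": 0,"rx": 0,"ry": 0,"rz": 0,"claw": 1}
    - {"dx": -0.306,"dy": -0.373,"dz": 0,"rx": 0,"ry": 0,"rz": 0,"claw": 1}
    - {"dx": 0,"dy": 0,"dz": 0.24,"rx": 0,"ry": 0,"rz": 0,"claw": 1}
    - {"dx": 0,"dy": 0,"dz": 0.24,"rx": 0,"ry": 0,"rz": 0,"claw": 1}
    - {"dx": 0,"dy": 0,"dz": 0,"rx": 0,"ry": 0,"rz": 0,"claw": 1}
    - {"dx": 0,"dy": 0,"dz": 0,"rx": 0,"ry": 0,"rz": 0,"claw": 1}

```text
time_s: 3.3
ee_pos: [0.5189, -0.254, 0.1755]
eef_rot: [-3.142, 0.0, 2.894]
force: [0.1, 0.4, 0.0]
grip_width: 0.0005
grip_force: 0.0
```

Run:
```python
from h import *
go('fan',.005)
p=viewer.camera("side"); cv2.imwrite("pics/s2.png",cv2.resize(p["img"][280:440,230:430],(800,600))[:,:,::-1])
```

```text
fan t 3.3 pos [ 0.5189 -0.254   0.1755] rot [-3.142  0.     2.894] w 0.0005 tips 0.017 F [0.06 0.39 0.04] tool shift units(total) [ 0.001 -0.013  0.115]
```

View pics/s2.png

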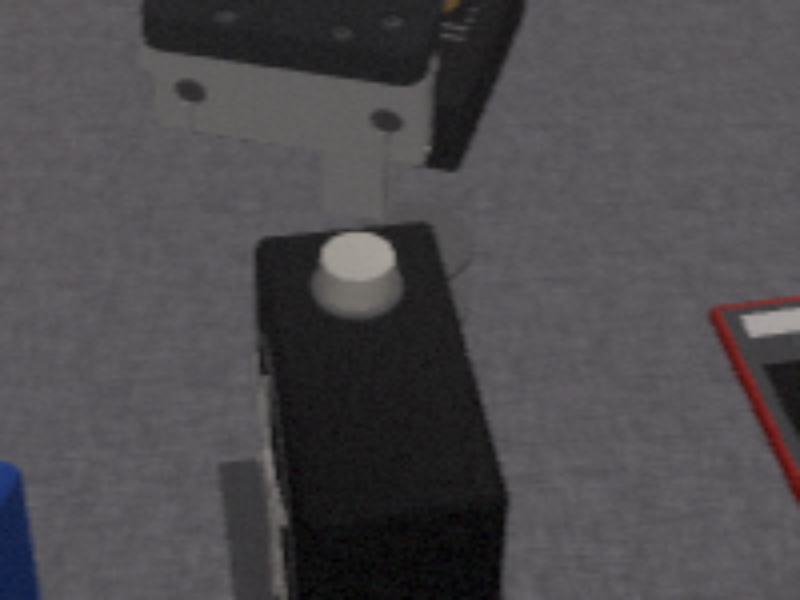

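The closed fingertips (crop (357,215)) are centred above the fan key (357,255). I'm descending to find contact.

Emit:
step_arm:
  plan:
    - {"dx": 0,"dy": -0.01,"dz": 0.07,"rx": 0,"ry": 0,"rz": 0,"claw": 1}
    - {"dx": 0,"dy": 0,"dz": 0.06,"rx": 0,"ry": 0,"rz": 0,"claw": 1}
    - {"dx": 0,"dy": 0,"dz": 0,"rx": 0,"ry": 0,"rz": 0,"claw": 1}

```text
time_s: 3.65
ee_pos: [0.5183, -0.2556, 0.1608]
eef_rot: [3.141, -0.001, 2.893]
force: [-0.5, 0.3, -0.1]
grip_width: 0.0005
grip_force: 0.0
```

Emit:
step_arm:
  plan:
    - {"dx": 0,"dy": 0,"dz": 0.02,"rx": 0,"ry": 0,"rz": 0,"claw": 1}
    - {"dx": 0,"dy": 0,"dz": 0,"rx": 0,"ry": 0,"rz": 0,"claw": 1}

```text
time_s: 3.85
ee_pos: [0.5185, -0.2559, 0.1594]
eef_rot: [3.142, -0.0, 2.893]
force: [-0.5, 0.0, -0.1]
grip_width: 0.0002
grip_force: 0.0
```

Emit:
step_arm:
  plan:
    - {"dx": 0,"dy": 0,"dz": 0.02,"rx": 0,"ry": 0,"rz": 0,"claw": 1}
    - {"dx": 0,"dy": 0,"dz": 0,"rx": 0,"ry": 0,"rz": 0,"claw": 1}

```text
time_s: 4.05
ee_pos: [0.5186, -0.256, 0.1576]
eef_rot: [-3.141, 0.0, 2.893]
force: [0.5, -0.3, 1.2]
grip_width: 0.0004
grip_force: 0.4
```

Emit:
step_arm:
  plan:
    - {"dx": 0,"dy": 0,"dz": 0.02,"rx": 0,"ry": 0,"rz": 0,"claw": 1}
    - {"dx": 0,"dy": 0,"dz": 0,"rx": 0,"ry": 0,"rz": 0,"claw": 1}

```text
time_s: 4.25
ee_pos: [0.5187, -0.2559, 0.1555]
eef_rot: [-3.141, 0.0, 2.893]
force: [-0.2, 0.3, 2.0]
grip_width: 0.0002
grip_force: 1.0
```

Emit:
step_arm:
  plan:
    - {"dx": 0,"dy": 0,"dz": 0.02,"rx": 0,"ry": 0,"rz": 0,"claw": 1}
    - {"dx": 0,"dy": 0,"dz": 0,"rx": 0,"ry": 0,"rz": 0,"claw": 1}

```text
time_s: 4.45
ee_pos: [0.5187, -0.2559, 0.1534]
eef_rot: [-3.141, 0.0, 2.893]
force: [0.5, -0.8, 1.6]
grip_width: 0.0006
grip_force: 1.2
```

Emit:
step_arm:
  plan:
    - {"dx": 0,"dy": 0,"dz": 0.02,"rx": 0,"ry": 0,"rz": 0,"claw": 1}
    - {"dx": 0,"dy": 0,"dz": 0,"rx": 0,"ry": 0,"rz": 0,"claw": 1}

```text
time_s: 4.65
ee_pos: [0.5186, -0.2559, 0.1513]
eef_rot: [-3.141, 0.0, 2.893]
force: [0.4, -1.5, 1.9]
grip_width: 0.0006
grip_force: 1.3
```

Travel is about 7 mm. I'm retracting and checking.

Emit:
step_arm:
  plan:
    - {"dx": 0,"dy": 0,"dz": -0.1,"rx": 0,"ry": 0,"rz": 0,"claw": 1}
    - {"dx": 0,"dy": 0,"dz": -0.3,"rx": 0,"ry": 0,"rz": 0,"claw": 1}
    - {"dx": 0,"dy": 0,"dz": 0,"rx": 0,"ry": 0,"rz": 0,"claw": 1}

```text
time_s: 4.95
ee_pos: [0.5196, -0.2564, 0.1953]
eef_rot: [-3.14, 0.005, 2.893]
force: [0.3, 0.2, -0.1]
grip_width: 0.0007
grip_force: 0.0
```

```bash
cat >> h.py <<'E'
def ktop(c,lo,hi):
    s=viewer.camera("side"); u,v=c; V,U=np.mgrid[v-16:v+17,u-14:u+15]; W=world(s,U,V); im=s["img"][V,U].astype(int)
    m=(im.min(2)>130)&(W[...,2]>lo)&(W[...,2]<hi); w=W[m]
    s0=np.load("side1.npz"); W0=world(s0,U,V); m0=(s0["img"][V,U].min(2)>130)&(W0[...,2]>lo)&(W0[...,2]<hi)
    print("key z 90% before",np.percentile(W0[m0][:,2],90) if m0.any() else None,"now",np.percentile(w[:,2],90) if m.any() else None,m0.sum(),m.sum())
E
python3 - <<'E'
from h import *
ktop((319,350),.126,.147)
go('lamp',.1)
E
```

```text
key z 90% before 0.14162792459547022 now 0.13486769132471735 18 172
lamp t 5.0 pos [ 0.5191 -0.2561  0.1933] rot [-3.141e+00  3.000e-03  2.893e+00] w 0.0008 tips 0.017 F [ 0.16  0.62 -0.76] tool shift units(total) [0.305 2.251 0.2  ]
```

The fan key's top went from 141.6 to about 134.9 mm, so it is latched roughly 7 mm down. On to the lamp.

Emit:
step_arm:
  plan:
    - {"dx": 0.05,"dy": 0.37,"dz": 0,"rx": 0,"ry": 0,"rz": 0,"claw": 1}
    - {"dx": 0.05,"dy": 0.37,"dz": 0,"rx": 0,"ry": 0,"rz": 0,"claw": 1}
    - {"dx": 0.05,"dy": 0.37,"dz": 0,"rx": 0,"ry": 0,"rz": 0,"claw": 1}
    - {"dx": 0.05,"dy": 0.37,"dz": 0,"rx": 0,"ry": 0,"rz": 0,"claw": 1}
    - {"dx": 0.05,"dy": 0.37,"dz": 0.1,"rx": 0,"ry": 0,"rz": 0,"claw": 1}
    - {"dx": 0.05,"dy": 0.37,"dz": 0.1,"rx": 0,"ry": 0,"rz": 0,"claw": 1}
    - {"dx": 0,"dy": 0,"dz": 0,"rx": 0,"ry": 0,"rz": 0,"claw": 1}
    - {"dx": 0,"dy": 0,"dz": 0,"rx": 0,"ry": 0,"rz": 0,"claw": 1}

```text
time_s: 5.8
ee_pos: [0.5438, -0.0329, 0.1708]
eef_rot: [-3.141, -0.001, 2.894]
force: [-0.2, 0.2, 0.2]
grip_width: 0.0009
grip_force: 0.0
```

```bash
python3 -c "
from h import *
go('lamp',.01)"
```

```text
lamp t 5.8 pos [ 0.5438 -0.0329  0.1708] rot [-3.141e+00 -1.000e-03  2.894e+00] w 0.0009 tips 0.017 F [-0.24  0.21  0.16] tool shift units(total) [-0.007  0.026  0.878]
```

Emit:
step_arm:
  plan:
    - {"dx": -0.007,"dy": 0.026,"dz": 0.3,"rx": 0,"ry": 0,"rz": 0,"claw": 1}
    - {"dx": 0,"dy": 0,"dz": 0.3,"rx": 0,"ry": 0,"rz": 0,"claw": 1}
    - {"dx": 0,"dy": 0,"dz": 0.2,"rx": 0,"ry": 0,"rz": 0,"claw": 1}
    - {"dx": 0,"dy": 0,"dz": 0.08,"rx": 0,"ry": 0,"rz": 0,"claw": 1}
    - {"dx": 0,"dy": 0,"dz": 0,"rx": 0,"ry": 0,"rz": 0,"claw": 1}
    - {"dx": 0,"dy": 0,"dz": 0,"rx": 0,"ry": 0,"rz": 0,"claw": 1}

```text
time_s: 6.4
ee_pos: [0.546, -0.0315, 0.0845]
eef_rot: [3.141, 0.001, 2.892]
force: [0.6, -0.2, -0.6]
grip_width: 0.0003
grip_force: 0.0
```

Emit:
step_arm:
  plan:
    - {"dx": 0,"dy": 0,"dz": 0.06,"rx": 0,"ry": 0,"rz": 0,"claw": 1}
    - {"dx": 0,"dy": 0,"dz": 0,"rx": 0,"ry": 0,"rz": 0,"claw": 1}

```text
time_s: 6.6
ee_pos: [0.5454, -0.0311, 0.0774]
eef_rot: [-3.142, 0.0, 2.893]
force: [0.1, -0.0, 0.5]
grip_width: 0.0006
grip_force: 0.0
```

Emit:
step_arm:
  plan:
    - {"dx": 0,"dy": 0,"dz": 0.03,"rx": 0,"ry": 0,"rz": 0,"claw": 1}
    - {"dx": 0,"dy": 0,"dz": 0,"rx": 0,"ry": 0,"rz": 0,"claw": 1}

```text
time_s: 6.8
ee_pos: [0.5454, -0.0309, 0.0743]
eef_rot: [-3.142, -0.0, 2.893]
force: [1.0, -0.3, -0.4]
grip_width: 0.0007
grip_force: 0.0
```

Emit:
step_arm:
  plan:
    - {"dx": 0,"dy": 0,"dz": 0.02,"rx": 0,"ry": 0,"rz": 0,"claw": 1}
    - {"dx": 0,"dy": 0,"dz": 0,"rx": 0,"ry": 0,"rz": 0,"claw": 1}

```text
time_s: 7.0
ee_pos: [0.5456, -0.031, 0.0725]
eef_rot: [3.142, 0.0, 2.893]
force: [-0.8, 0.7, -0.7]
grip_width: 0.0003
grip_force: 0.0
```

Emit:
step_arm:
  plan:
    - {"dx": 0,"dy": 0,"dz": 0.02,"rx": 0,"ry": 0,"rz": 0,"claw": 1}
    - {"dx": 0,"dy": 0,"dz": 0,"rx": 0,"ry": 0,"rz": 0,"claw": 1}

```text
time_s: 7.2
ee_pos: [0.5456, -0.031, 0.0704]
eef_rot: [3.142, 0.0, 2.893]
force: [0.9, -0.1, 0.5]
grip_width: 0.0007
grip_force: 0.5
```

Emit:
step_arm:
  plan:
    - {"dx": 0,"dy": 0,"dz": 0.02,"rx": 0,"ry": 0,"rz": 0,"claw": 1}
    - {"dx": 0,"dy": 0,"dz": 0,"rx": 0,"ry": 0,"rz": 0,"claw": 1}

```text
time_s: 7.4
ee_pos: [0.5456, -0.031, 0.0684]
eef_rot: [3.142, 0.0, 2.893]
force: [1.6, -0.1, 1.3]
grip_width: 0.0006
grip_force: 0.7
```

Emit:
step_arm:
  plan:
    - {"dx": 0,"dy": 0,"dz": 0.02,"rx": 0,"ry": 0,"rz": 0,"claw": 1}
    - {"dx": 0,"dy": 0,"dz": 0,"rx": 0,"ry": 0,"rz": 0,"claw": 1}

```text
time_s: 7.6
ee_pos: [0.5456, -0.031, 0.0663]
eef_rot: [3.142, 0.0, 2.893]
force: [0.3, -0.5, 1.9]
grip_width: 0.0007
grip_force: 0.8
```

Emit:
step_arm:
  plan:
    - {"dx": 0,"dy": 0,"dz": 0.02,"rx": 0,"ry": 0,"rz": 0,"claw": 1}
    - {"dx": 0,"dy": 0,"dz": 0,"rx": 0,"ry": 0,"rz": 0,"claw": 1}
    - {"dx": 0,"dy": 0,"dz": 0,"rx": 0,"ry": 0,"rz": 0,"claw": 1}

```text
time_s: 7.9
ee_pos: [0.5456, -0.031, 0.0644]
eef_rot: [3.142, 0.0, 2.893]
force: [0.4, 0.4, 2.0]
grip_width: 0.0004
grip_force: 0.8
```

Emit:
step_arm:
  plan:
    - {"dx": 0,"dy": 0,"dz": -0.1,"rx": 0,"ry": 0,"rz": 0,"claw": 1}
    - {"dx": 0,"dy": 0,"dz": -0.4,"rx": 0,"ry": 0,"rz": 0,"claw": 1}
    - {"dx": 0,"dy": 0,"dz": -0.3,"rx": 0,"ry": 0,"rz": 0,"claw": 1}
    - {"dx": 0,"dy": 0,"dz": 0,"rx": 0,"ry": 0,"rz": 0,"claw": 1}

```text
time_s: 8.3
ee_pos: [0.547, -0.0312, 0.1489]
eef_rot: [3.141, 0.006, 2.893]
force: [-0.4, -0.1, -0.8]
grip_width: 0.0009
grip_force: 0.0
```

Run:
```python
from h import *
ktop((331,294),.041,.061)
go('heat',.09)
```

```text
key z 90% before 0.056694851068211836 now 0.04787798206431552 4 61
heat t 8.35 pos [ 0.5461 -0.0311  0.1464] rot [3.141e+00 3.000e-03 2.893e+00] w 0.0004 tips 0.017 F [-0.45  0.06 -0.67] tool shift units(total) [ 1.743  3.114 -0.17 ]
```

The lamp key's top is now at about 48 mm, so it is latched. On to the preheater, with the tips above 125 mm, which clears the flux bottle.

Emit:
step_arm:
  plan:
    - {"dx": 0.19,"dy": 0.34,"dz": -0.1,"rx": 0,"ry": 0,"rz": 0,"claw": 1}
    - {"dx": 0.19,"dy": 0.34,"dz": 0,"rx": 0,"ry": 0,"rz": 0,"claw": 1}
    - {"dx": 0.19,"dy": 0.34,"dz": 0,"rx": 0,"ry": 0,"rz": 0,"claw": 1}
    - {"dx": 0.19,"dy": 0.34,"dz": 0,"rx": 0,"ry": 0,"rz": 0,"claw": 1}
    - {"dx": 0.19,"dy": 0.34,"dz": 0,"rx": 0,"ry": 0,"rz": 0,"claw": 1}
    - {"dx": 0.19,"dy": 0.34,"dz": 0,"rx": 0,"ry": 0,"rz": 0,"claw": 1}
    - {"dx": 0.19,"dy": 0.34,"dz": 0,"rx": 0,"ry": 0,"rz": 0,"claw": 1}
    - {"dx": 0.19,"dy": 0.34,"dz": 0,"rx": 0,"ry": 0,"rz": 0,"claw": 1}
    - {"dx": 0.19,"dy": 0.34,"dz": 0,"rx": 0,"ry": 0,"rz": 0,"claw": 1}
    - {"dx": 0,"dy": 0,"dz": 0,"rx": 0,"ry": 0,"rz": 0,"claw": 1}

```text
time_s: 9.35
ee_pos: [0.4532, 0.3107, 0.1532]
eef_rot: [-3.141, -0.002, 2.897]
force: [-0.1, -0.3, -0.1]
grip_width: 0.0005
grip_force: 0.0
```

Emit:
step_arm:
  plan:
    - {"dx": 0,"dy": 0,"dz": 0,"rx": 0,"ry": 0,"rz": 0,"claw": 1}
    - {"dx": 0,"dy": 0,"dz": 0,"rx": 0,"ry": 0,"rz": 0,"claw": 1}

```text
time_s: 9.55
ee_pos: [0.4551, 0.3068, 0.1538]
eef_rot: [-3.141, -0.001, 2.892]
force: [0.3, -0.6, -0.4]
grip_width: 0.0004
grip_force: 0.0
```

```bash
python3 -c "
from h import *
go('heat',.01)"
```

```text
heat t 9.55 pos [0.4551 0.3068 0.1538] rot [-3.141e+00 -1.000e-03  2.892e+00] w 0.0004 tips 0.017 F [ 0.29 -0.57 -0.42] tool shift units(total) [0.03  0.065 0.708]
```

Emit:
step_arm:
  plan:
    - {"dx": 0.03,"dy": 0.065,"dz": 0.2,"rx": 0,"ry": 0,"rz": 0,"claw": 1}
    - {"dx": 0,"dy": 0,"dz": 0.3,"rx": 0,"ry": 0,"rz": 0,"claw": 1}
    - {"dx": 0,"dy": 0,"dz": 0.2,"rx": 0,"ry": 0,"rz": 0,"claw": 1}
    - {"dx": 0,"dy": 0,"dz": 0,"rx": 0,"ry": 0,"rz": 0,"claw": 1}
    - {"dx": 0,"dy": 0,"dz": 0,"rx": 0,"ry": 0,"rz": 0,"claw": 1}

```text
time_s: 10.05
ee_pos: [0.4543, 0.3141, 0.085]
eef_rot: [-3.141, 0.0, 2.892]
force: [0.2, -0.5, 0.3]
grip_width: 0.0007
grip_force: 0.0
```

Emit:
step_arm:
  plan:
    - {"dx": 0,"dy": 0,"dz": 0.05,"rx": 0,"ry": 0,"rz": 0,"claw": 1}
    - {"dx": 0,"dy": 0,"dz": 0,"rx": 0,"ry": 0,"rz": 0,"claw": 1}
    - {"dx": 0,"dy": 0,"dz": 0,"rx": 0,"ry": 0,"rz": 0,"claw": 1}

```text
time_s: 10.35
ee_pos: [0.454, 0.3148, 0.08]
eef_rot: [3.141, 0.001, 2.893]
force: [-0.3, -0.8, 0.3]
grip_width: 0.0006
grip_force: 0.0
```

Emit:
step_arm:
  plan:
    - {"dx": 0,"dy": 0,"dz": 0.03,"rx": 0,"ry": 0,"rz": 0,"claw": 1}
    - {"dx": 0,"dy": 0,"dz": 0,"rx": 0,"ry": 0,"rz": 0,"claw": 1}

```text
time_s: 10.55
ee_pos: [0.4537, 0.3147, 0.0762]
eef_rot: [-3.141, -0.0, 2.893]
force: [-0.8, 0.1, -0.7]
grip_width: 0.0001
grip_force: 0.0
```

Emit:
step_arm:
  plan:
    - {"dx": 0,"dy": 0,"dz": 0.02,"rx": 0,"ry": 0,"rz": 0,"claw": 1}
    - {"dx": 0,"dy": 0,"dz": 0,"rx": 0,"ry": 0,"rz": 0,"claw": 1}

```text
time_s: 10.75
ee_pos: [0.4537, 0.3147, 0.0742]
eef_rot: [-3.141, -0.0, 2.893]
force: [0.1, 0.4, -0.6]
grip_width: 0.0003
grip_force: 0.0
```

Emit:
step_arm:
  plan:
    - {"dx": 0,"dy": 0,"dz": 0.02,"rx": 0,"ry": 0,"rz": 0,"claw": 1}
    - {"dx": 0,"dy": 0,"dz": 0,"rx": 0,"ry": 0,"rz": 0,"claw": 1}

```text
time_s: 10.95
ee_pos: [0.4538, 0.3148, 0.0723]
eef_rot: [3.142, 0.0, 2.893]
force: [-0.3, 0.2, 0.3]
grip_width: 0.0003
grip_force: 0.0
```

Emit:
step_arm:
  plan:
    - {"dx": 0,"dy": 0,"dz": 0.02,"rx": 0,"ry": 0,"rz": 0,"claw": 1}
    - {"dx": 0,"dy": 0,"dz": 0,"rx": 0,"ry": 0,"rz": 0,"claw": 1}

```text
time_s: 11.15
ee_pos: [0.4538, 0.3148, 0.0704]
eef_rot: [3.141, 0.0, 2.893]
force: [0.7, 1.4, 1.6]
grip_width: 0.0004
grip_force: 0.4
```

Emit:
step_arm:
  plan:
    - {"dx": 0,"dy": 0,"dz": 0.02,"rx": 0,"ry": 0,"rz": 0,"claw": 1}
    - {"dx": 0,"dy": 0,"dz": 0,"rx": 0,"ry": 0,"rz": 0,"claw": 1}

```text
time_s: 11.35
ee_pos: [0.4538, 0.3148, 0.0683]
eef_rot: [3.141, 0.0, 2.893]
force: [0.1, 0.5, 1.0]
grip_width: 0.0004
grip_force: 0.7
```

Emit:
step_arm:
  plan:
    - {"dx": 0,"dy": 0,"dz": 0.02,"rx": 0,"ry": 0,"rz": 0,"claw": 1}
    - {"dx": 0,"dy": 0,"dz": 0,"rx": 0,"ry": 0,"rz": 0,"claw": 1}

```text
time_s: 11.55
ee_pos: [0.4538, 0.3148, 0.0663]
eef_rot: [3.141, 0.0, 2.893]
force: [0.9, 0.5, 0.8]
grip_width: 0.0008
grip_force: 0.8
```

One more 2 mm step, then retract.

Emit:
step_arm:
  plan:
    - {"dx": 0,"dy": 0,"dz": 0.02,"rx": 0,"ry": 0,"rz": 0,"claw": 1}
    - {"dx": 0,"dy": 0,"dz": 0,"rx": 0,"ry": 0,"rz": 0,"claw": 1}
    - {"dx": 0,"dy": 0,"dz": 0,"rx": 0,"ry": 0,"rz": 0,"claw": 1}

```text
time_s: 11.85
ee_pos: [0.4538, 0.3148, 0.0644]
eef_rot: [3.141, 0.0, 2.893]
force: [0.6, -0.5, 1.9]
grip_width: 0.0006
grip_force: 0.9
```

Emit:
step_arm:
  plan:
    - {"dx": 0,"dy": 0,"dz": -0.1,"rx": 0,"ry": 0,"rz": 0,"claw": 1}
    - {"dx": 0,"dy": 0,"dz": -0.4,"rx": 0,"ry": 0,"rz": 0,"claw": 1}
    - {"dx": 0,"dy": 0,"dz": -0.4,"rx": 0,"ry": 0,"rz": 0,"claw": 1}
    - {"dx": 0,"dy": 0,"dz": -0.3,"rx": 0,"ry": 0,"rz": 0,"claw": 1}
    - {"dx": 0.1,"dy": 0.4,"dz": 0,"rx": 0,"ry": 0,"rz": 0,"claw": 1}
    - {"dx": 0.1,"dy": 0.4,"dz": 0,"rx": 0,"ry": 0,"rz": 0,"claw": 1}
    - {"dx": 0.1,"dy": 0.4,"dz": 0,"rx": 0,"ry": 0,"rz": 0,"claw": 1}
    - {"dx": 0,"dy": 0,"dz": 0,"rx": 0,"ry": 0,"rz": 0,"claw": 1}
    - {"dx": 0,"dy": 0,"dz": 0,"rx": 0,"ry": 0,"rz": 0,"claw": 1}

```text
time_s: 12.75
ee_pos: [0.4538, 0.4385, 0.1842]
eef_rot: [-3.141, -0.001, 2.894]
force: [-0.4, -0.8, 0.0]
grip_width: 0.0009
grip_force: 0.0
```

Run:
```python
from h import *
p=viewer.camera("top"); t=np.load("top1.npz")
for n,(u,v) in dict(fan=(442,241),lamp=(327,236),heat=(166,282)).items():
    V,U=np.mgrid[v-3:v+4,u-3:u+4]; print(n,np.median(world(t,U,V)[...,2]),np.median(world(p,U,V)[...,2]))
cv2.imwrite("pics/top2.png",p["img"][:,:,::-1])
```

```text
fan 0.14177392148102114 0.1342369384852577
lamp 0.056230520518040304 0.04742195941457495
heat 0.05567132157761147 0.047718980292755675
```

View pics/top2.png

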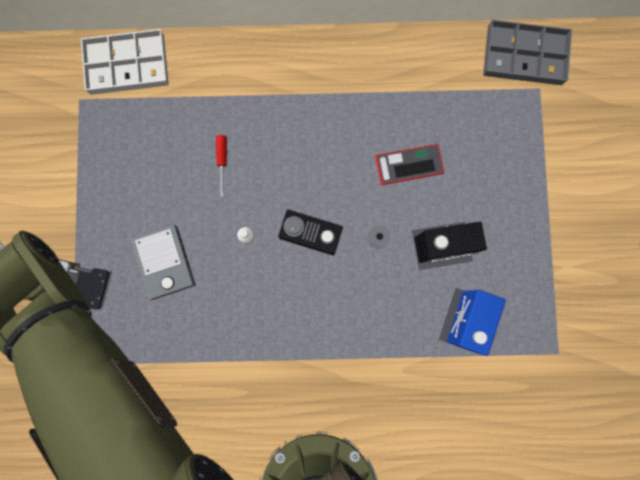

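All three keys, at (442,241), (327,236) and (166,282), are 7.5 to 9 mm down. Nothing has moved, and the arm is clear at the left.

```bash
python3 -c "
from h import *
print(hand_in())"
```

```text
the job is handed in; nothing more can be done
None
```

The fan, light controller and preheater keys were pressed in that order and stay about 7.5–9 mm down; no appliance or bystander visibly moved, force readings stayed near 2 N, and the job is handed in (no verdict came back).

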